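# Pack pigment jars from a locked rack into a loan case

## Task

Draw the red-handled locking pin up out of the rack's bar and park it upright well inside the yellow side notch, its collar resting flat on the bracket. Then swing the steel bar fully clear of the jars, stand every pigment jar from the rack upright inside the grey foam-lined case, and press the case lid down until it snaps fully shut. Leave the other bottles and the palette knife alone.

Things in the scene. Friction and masses are not known exactly. Their poses are not given: they have to be found in the camera images.
- rack: Fixed plywood jar rack, a flat board 330 x 130 mm, 8 mm thick, without rails. Origin at the centre of its underside; x runs along the row from the bar's pivot post (x = -135 mm) to the grey lug with the bore (x = +135). Jars stand near y = 0, x -81 to +81 mm, at 54 mm pitch
- bar (a joint): Steel retaining bar, 20 mm wide, 92 to 102 mm above the table, running from the pivot along the rack's +x over the jars (8 mm above them) to an eye at 270 mm for the pin. 0 = locked over the jars; grows as it swings level, counter-clockwise from above, to the rack's +y side; stop at 1.75 rad. Stays where left (friction 0.06 N m). Clear of the jars beyond 1.35
- bar_pivot (a point): On the bar's vertical pivot axis, 97 mm above the table
- bar_knob (a point): Middle of the black upright knob on the bar, to pinch or push: 20 mm in diameter, standing 42 mm above the bar's top (102 to 144 mm above the table); this point is 123 mm above the table and 155 mm from the pivot. Turns with the bar
- pin: Locking pin, 108 mm long, 0.12 kg, loose. Origin: centre of its collar's underside; z up its axis. Steel shank 12 mm thick to 58 mm below the origin; collar 30 mm wide, 0 to 6 mm; round red handle 22 mm wide, 6 to 50 mm above. Starts in the 15 mm bores of bar and lug, collar on the bar's top, 102 mm above the table. Lifting it 65 mm frees it
- notch (a point): Where the pin's origin belongs when parked: in the slot, at the yellow bracket's top face, 102 mm above the table, 68 mm to the rack's -y from the bore. Plate 10 mm thick, 50 mm wide; slot 15 mm wide along the rack's y, open to -y 22 mm from here, closed end 12 mm from here at +y; free below. Slide the shank in from -y or lower it in. Axes as the rack's
- bore (a point): Centre of the bore in the lug, at the height of the bar's top face (102 mm)
- jar0: Ultramarine blue glass jar, black cap: closed upright cylinder 46 mm in diameter and 76 mm tall, about 0.18 kg, heavy foot, label band. Origin at the centre of its underside, z up its axis. May be absent. It starts standing in the rack, its underside 8 mm above the table
- jar1: Dark navy glass jar, copper cap: closed upright cylinder 46 mm in diameter and 76 mm tall, about 0.18 kg, heavy foot, label band. Origin at the centre of its underside, z up its axis. May be absent. It starts standing in the rack, its underside 8 mm above the table
- jar2: Cobalt blue glass jar, black cap: closed upright cylinder 46 mm in diameter and 76 mm tall, about 0.18 kg, heavy foot, label band. Origin at the centre of its underside, z up its axis. May be absent. It starts standing in the rack, its underside 8 mm above the table
- jar3: Light cerulean blue glass jar, brass cap: closed upright cylinder 46 mm in diameter and 76 mm tall, about 0.18 kg, heavy foot, label band. Origin at the centre of its underside, z up its axis. May be absent. It starts standing in the rack, its underside 8 mm above the table
- case: Fixed grey case base lined in dark foam, outside 180 (x) x 240 (y) x 40 mm tall, walls 12 mm, inner floor 156 x 216 mm, 8 mm above the table. Origin at the centre of its underside; hinge on its +x side. Room for four jars, e.g. 72 mm apart in x and 104 mm in y; they stand 44 mm proud of its rim
- lid (a joint): Grey lid of the case, 180 x 240 mm, 54 mm deep, 5 mm walls. 0 = shut, grows as it opens; starts wide open at its 1.75 rad stop, leaning back away from the robot. its edge then 0.21 m above the table. An over-centre strut on the case's -y side holds it open (up to 0.5 N m at the hinge) and, once the lid is pushed below about 0.25 rad, lets it snap shut and stay shut
- lid_hinge (a point): Middle of the lid's hinge line, 40 mm above the table, 90 mm to the case's +x; the hinge runs along the case's y, the lid opens up and over to +x
- lid_edge (a point): Middle of the lid's free edge on its outer (top) face: with the lid shut, 180 mm to the case's -x from the hinge and 54 mm above it. Turns with the lid
- cork_bottle: Bystander: clear cork-stoppered bottle, 60 mm in diameter, 112 mm tall, origin under its centre
- tall_bottle: Bystander: tall blue bottle, 64 mm in diameter, 132 mm tall, origin under its centre
- palette_knife: Bystander: palette knife, 180 mm long, lying flat
Mind the look-alikes: they are no part of the job. Leave any green or turquoise look-alike of the pin alone.

How it is judged:
On the way, in this order (a step that is already met when the one before it is completed fails the run):
1. the pin is parked upright in the notch, collar on the bracket (horizontal distance between pin and notch below 0.012 m and z of pin in the frame of notch between -0.004 and 0.004 m and angle between pin's own z axis and vertical below 0.12 rad), for 0.2 s.
2. the bar is swung clear (beyond 1.35 rad) (value of joint bar above 1.35 rad), for 0.2 s.
3. every jar stands upright inside the case (x of jar0 in the frame of case between -0.065 and 0.065 m and y of jar0 in the frame of case between -0.095 and 0.095 m and z of jar0 in the frame of case between 0.002 and 0.016 m and angle between each of jar0, jar1, jar2, jar3's own z axis and vertical below 0.15 rad and x of jar1 in the frame of case between -0.065 and 0.065 m and y of jar1 in the frame of case between -0.095 and 0.095 m and z of jar1 in the frame of case between 0.002 and 0.016 m and x of jar2 in the frame of case between -0.065 and 0.065 m and y of jar2 in the frame of case between -0.095 and 0.095 m and z of jar2 in the frame of case between 0.002 and 0.016 m and x of jar3 in the frame of case between -0.065 and 0.065 m and y of jar3 in the frame of case between -0.095 and 0.095 m and z of jar3 in the frame of case between 0.002 and 0.016 m), for 0.2 s.
4. the lid is shut (value of joint lid below 0.05 rad), for 0.2 s.
At the end, for the whole second after the job is handed in: The pin is upright (within 0.12 rad) in the notch, its collar within 12 mm sideways and 4 mm in height of its place; the bar is beyond 1.35 rad; every jar present stands upright (within 0.15 rad) on the case's floor; the lid is below 0.05 rad; the pin at rest (all of step 1 and all of step 3 and value of joint bar above 1.35 rad and value of joint lid below 0.05 rad and linear speed of pin below 0.02 m/s); the robot touches nothing.
It fails at once if a bystander was moved more than 30 mm (distance of any of cork_bottle, tall_bottle, palette_knife from where it was at the start of the episode above 0.03 m).
Of jar0, jar1, jar2, jar3 only 2 to 4 are there at a start; the rules pass over those that are not, and their reading is None.
At some moment in a run one of jar0, jar1, jar2, jar3 may be knocked a few centimetres aside while the robot is not near it.
It also fails if it takes over 210 s, if anything falls off the work surface, if the arm or the gripper's body presses on something with over 40 N, if the wrist force passes 120 N, or if a joint passes its speed limit or range.

## Robot

A 6-joint arm with a two-finger parallel gripper is mounted at the origin on the work surface. World frame = base frame: x ahead of the robot, y to its left, z up, the work surface at z = 0. Lengths are in m, angles in rad, forces in N, time in s.
With the tool pointing down it reaches from about 0.325 to 0.775 m from the base axis. Payload 5.5 kg.
Tool frame: the origin (TCP) lies midway between the tips of the shut fingers; the grasp point (between the pads) lies 19 mm behind it; z points along the fingers, y is the line along which they close (so a half turn about z gives the same grasp; the last joint's range is limited). The gripper opens to 88 mm and grips with 3 to 60 N. Pads are 20 mm wide; open, the fingers measure 115 mm over their backs; the gripper's body (75 mm by 178 mm) begins 61 mm behind the grasp point.
Start: joints at [-1.398, 0.091, 1.231, -0, 1.82, -0.057], TCP at [0.137, -0.584, 0.223] pointing down, gripper open.
Joint ranges: [-2.87, 2.87], [-0.86, 2.18], [0.17, 2.46], [-1.51, 4.65], [0.06, 2.69], [-2.65, 2.65]. Speed limits (rad/s): [2.57, 2.57, 3.01, 3.14, 3.14, 3.14].

## Interface

Orientations are given as [roll, pitch, yaw] about the fixed x, y, z axes, in that order (R = Rz(yaw) Ry(pitch) Rx(roll)).
In Python, from bench import sensors, optics, close_job gives the robot as it stands.
- The arm moves only by the tool play_rows, never from a script. Its argument "rows" is a list of rows, each a list of 5 numbers: the opening, from -1 (shut) to 1 (fully open), then the shift along the tool's x, y, z as a fraction of full scale, then the turn about the tool's z as a fraction of full scale. In form: [[gripper, x, y, z, yaw], ...]. A call has exactly 5 rows; each row shifts and turns the commanded pose from where the row before left it, along the tool's axes as they then stand; what a row does not reach is not made up. Full scale, the value 1, is 0.15 m for a shift and 90 degrees for a turn. A row lasts 1/8 s, in which the tool goes at most 62.5 mm and 10.7 degrees, less where a joint would pass 70% of its speed; a pose out of reach is approached as far as the arm can. A call with a number of a shift or a turn outside -1 to 1 is refused whole. A call with a gripper value outside its range is refused whole. The fingers move at their own pace and stop on an object; "squeeze" is the grip in N (left out, the last holds). Time passes only in rows, so rows that do not move let the fingers close, or fill a call up. It gives the time, the measured TCP pose, the force, the opening and the grip force at its end, in the units of the state.
- sensors.sense(): the state, without advancing time (a new reading comes with each control period).
- optics.grab_frame(name): name is "scene" or "top" or "wrist"; returns (picture, depth): 384x512x3 uint8, red, green, blue; 384x512 float32, m along the optical axis (not along the pixel's ray), 0 where there is no reading.
- optics.get_calibration(name): a dict with "mtx" (3x3 intrinsics, pixels), "k1" (the pictures are not rectified: a ray, as slopes to the right and down, at radius r is drawn at 1 + k1 r^2 times it, then the intrinsics apply), "R" (3x3) and "t" (3): a world point X has camera coordinates R X + t. Camera axes: x right, y down, z forward; pixel columns grow to the right and rows downward; lengths in m; the calibration is good to about 2 mm. A picture is of the moment at which its call begins: read the wrist's pose just before it. get_calibration takes no time and is no camera call; for the wrist camera it gives the pose at the moment of the call.
- close_job(): hands the job in; it is judged then, once.
The state is a dict: "time_s": time; "joint_pos": joint angles; "joint_velocities": joint speeds; "tau": joint torques, N m; "position": TCP position; "ee_rot": TCP orientation; "wrist_force": force on the tool from outside, world axes, zero at the start; "wrist_torque": the same for the moment, N m; "width": finger opening in m; "grip_force": force on a finger pad.
Only numpy, scipy, OpenCV 4.12 (cv2) and the standard library are available. Lean on these libraries where they do the work, as an engineer would, in place of code of your own. Each camera call takes 0.05 s, during which the arm holds its last target. There are 200 camera calls.

## Working session

There is one attempt and no reset: what is moved stays moved. The work goes in short steps, Python scripts to look and compute and a tool call to move; the robot and the scene stay as the last step left them, time stands still between calls to the robot, and variables do not carry over. Pictures are saved under pics/ and viewed, at most 14 in all, crops included, and the job is handed in when it is done.

Besides the shell and the picture viewer there is one more tool, called as name([rows], argument=value, ...), one row to a line, values as JSON. play_rows: Moves the arm, as the interface text tells. Shift numbers are shares of 0.15 m and turn numbers shares of 90 degrees, none past 1 either way. Its arguments: {"type":"object","properties":{"rows":{"type":"array","items":{"type":"array","items":{"type":"number"}}},"squeeze":{"type":"number"}},"required":["rows"]}

```bash
mkdir -p pics; ls
cat > h.py <<'E'
import numpy as np, cv2
from bench import sensors, optics
def grab(n):
    c=optics.get_calibration(n); p,d=optics.grab_frame(n); return p,d,c
def cam_pts(px,c):
    px=np.asarray(px,float).reshape(-1,2); K=np.array(c["mtx"]); k=float(np.ravel(c["k1"])[0])
    return cv2.undistortPoints(px.reshape(-1,1,2),K,np.array([k,0,0,0.])).reshape(-1,2)
def rays(px,c):
    u=cam_pts(px,c); R=np.array(c["R"]);t=np.array(c["t"]).ravel()
    d=np.c_[u,np.ones(len(u))]@R; return -R.T@t,d
def onplane(px,c,z):
    o,d=rays(px,c); return o+d*((z-o[2])/d[:,2])[:,None]
def bydepth(px,dep,c):
    px=np.asarray(px,float).reshape(-1,2); o,d=rays(px,c)
    z=np.array([np.median(w[w>0]) if (w:=dep[max(0,int(v)-1):int(v)+2,max(0,int(u)-1):int(u)+2]).max()>0 else np.nan for u,v in px])
    return o+d*z[:,None]
def cloud(dep,c):
    h,w=dep.shape; vv,uu=np.mgrid[:h,:w]; o,d=rays(np.c_[uu.ravel(),vv.ravel()],c)
    P=o+d*dep.ravel()[:,None]; P[dep.ravel()<=0]=np.nan; return P.reshape(h,w,3)
def proj(X,c):
    R=np.array(c["R"]);t=np.array(c["t"]).ravel();q=np.atleast_2d(X)@R.T+t;u=q[:,:2]/q[:,2:]
    u=u*(1+float(np.ravel(c["k1"])[0])*(u**2).sum(1))[:,None];K=np.array(c["mtx"]);return u@K[:2,:2].T+K[:2,2]
def save(n,p): cv2.imwrite(f"pics/{n}.png",p[:,:,::-1])
E
python3 - <<'E'
from h import *
s=sensors.sense(); print(s)
for n in("scene","top","wrist"):
    p,d,c=grab(n); save(n+"0",p); np.savez(f"{n}0.npz",p=p,d=d,**{k:np.array(v) for k,v in c.items()})
    R=np.array(c["R"]); print(n,-R.T@np.array(c["t"]).ravel(),R[2],c["mtx"][0][0],c["k1"],(d>0).mean())
a=np.vstack([cv2.imread("pics/scene0.png"),cv2.imread("pics/top0.png")])
E
```

```text
pics
{'time_s': 0.0, 'joint_pos': array([-1.39774646e+00,  9.18689914e-02,  1.23185379e+00, -3.52050540e-05,
        1.81979887e+00, -5.66949802e-02]), 'joint_velocities': array([-0.00067008,  0.00034289, -0.00040969, -0.00071649, -0.00167156,
        0.00025931]), 'tau': array([ 4.68396465e-04, -4.46445107e+01, -4.06443143e+01,  6.94841472e-02,
        2.93695915e-02, -1.19902252e-04]), 'position': array([ 0.13657709, -0.58395151,  0.22151894]), 'ee_rot': array([-3.13966482e+00, -7.52249640e-05,  2.29736128e-01]), 'wrist_force': array([0.29055727, 0.31309437, 0.57329286]), 'wrist_torque': array([-0.02280613, -0.00043071, -0.03783587]), 'grip_force': 0.0, 'width': 0.08751721660266976}
scene [1.29182479 0.26018077 0.92945447] [-0.61632408 -0.35212348 -0.70438177] 404.9357961846224 -0.046831696978228636 0.9957936604817709
top [ 0.42001176 -0.14683087  1.31574284] [ 0.13235772 -0.00768541 -0.99117222] 485.0004470959905 -0.18402699186001947 0.9959157307942709
wrist [ 0.20938762 -0.56763932  0.38395811] [-0.26786124 -0.06194774 -0.9614639 ] 315.80473714576755 -0.01628814962293853 0.99591064453125
```

View pics/top0.png

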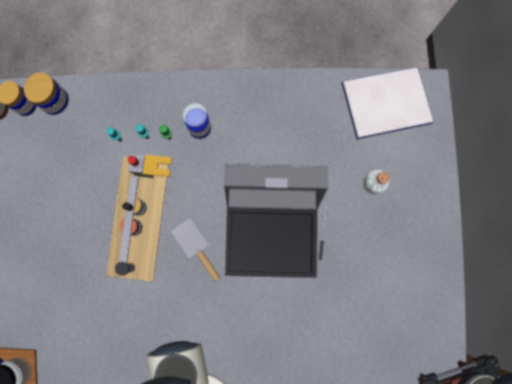

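View pics/scene0.png

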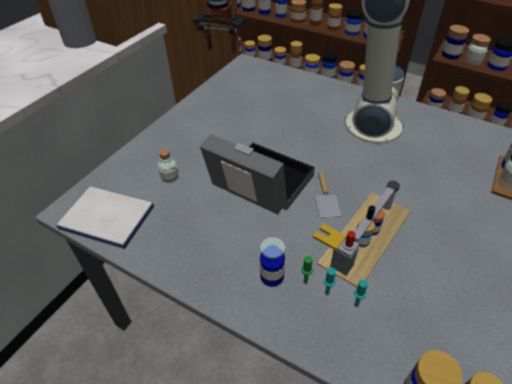

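Top view: red pin (133,160) on the grey lug, yellow bracket (158,165), bar pivot (122,268), knob (128,207), jars near (139,207) and (135,227), and the case at (271,240) with its lid leaning to +x. Pin candidates are red (133,160), turquoise (113,133) and (142,130), and green (165,131). Only the red one stands in the rack's bar. I'll confirm it in an enlarged crop.

Run:
```python
from h import *
t=dict(np.load("top0.npz"));s=dict(np.load("scene0.npz"))
a=cv2.resize(t["p"][140:290,95:225],None,fx=4,fy=4,interpolation=cv2.INTER_CUBIC)[:,:400]
b=cv2.resize(s["p"][170:290,310:420],None,fx=3.6,fy=5,interpolation=cv2.INTER_CUBIC)
save("crop1",np.hstack([a,b[:600]]))
for n,q in(("top",t),("scene",s)):
    h=cv2.cvtColor(q["p"],cv2.COLOR_RGB2HSV); C=cloud(q["d"],q)
    H,S,V=h[...,0],h[...,1],h[...,2]
    rack=(C[...,0]>.3)&(C[...,0]<.75)&(C[...,1]>0)&(C[...,1]<.35)
    for nm,m in(("red",((H<5)|(H>174))&(S>170)&(V>90)),("yellow",(H>20)&(H<30)&(S>190)&(V>140)),("wood",(H>10)&(H<22)&(S>60)&(V>130)&(abs(C[...,2]-.008)<.006)),("black",(V<45)&(C[...,2]>.05)),("dark case",(V<75)&(abs(C[...,2]-.04)<.01))):
        k,l,st,ce=cv2.connectedComponentsWithStats(m.astype(np.uint8))
        for i in range(1,k):
            if st[i,4]>12:
                P=C[l==i]; P=P[np.isfinite(P[:,0])]
                if len(P)==0: continue
                print(n,nm,st[i],ce[i].round(1),np.nanmedian(P,0).round(3),np.percentile(P[:,2],[5,95]).round(3))
                if nm in("wood",) and st[i,4]>300:
                    yx=np.argwhere(l==i)[:,::-1].astype(np.float32); r=cv2.minAreaRect(yx); print(r, onplane(cv2.boxPoints(r),q,.008).round(4).tolist())
                if nm=="yellow" and n=="top":
                    r=cv2.minAreaRect(np.argwhere(l==i)[:,::-1].astype(np.float32)); print(onplane(cv2.boxPoints(r),q,.102).round(4).tolist())
# case rim & pillars
C=cloud(t["d"],t)
for v in range(200,285,12): print(v,[tuple((C[v,u]*1000).round().astype(int)) for u in range(220,330,8)])
```

```text
top red [129 157   7   7  40] [132.  159.9] [0.655 0.137 0.153] [0.149 0.156]
top wood [ 107  157   59  124 3321] [138.4 225.7] [0.496 0.143 0.009] [0.005 0.013]
((137.013427734375, 218.69654846191406), (46.466922760009766, 119.52869415283203), 7.399595260620117) [[0.3691, 0.2416, 0.008], [0.6954, 0.2023, 0.008], [0.6755, 0.0722, 0.008], [0.3527, 0.1142, 0.008]]
top wood [158 164  10   6  48] [162.9 166.4] [0.665 0.085 0.008] [0.004 0.012]
top wood [  0 350  35  16 160] [ 17.9 354.9] [0.143 0.502 0.012] [0.009 0.014]
top wood [ 29 376   6   8  14] [ 30.9 379.9] [0.071 0.467 0.013] [0.01  0.014]
top black [127 205   5   5  14] [129.1 207.1] [0.541 0.147 0.135] [0.117 0.149]
top black [448 355  47  29 339] [472.7 368.9] [ 0.169 -0.606  0.345] [0.31  0.403]
top black [459 362   7   5  18] [461.2 363.8] [ 0.156 -0.625  0.243] [0.233 0.26 ]
top black [  0 365  15  19 237] [  6.2 375.3] [0.114 0.475 0.142] [0.125 0.146]
top black [484 368   5   6  21] [485.8 370.6] [ 0.158 -0.64   0.343] [0.327 0.347]
top black [492 369  20  15 152] [502.5 378.2] [ 0.202 -0.558  0.565] [0.345 0.583]
top bl
[... 8311 characters left out ...]
)), (np.int64(369), np.int64(-348), np.int64(3))]
284 [(np.int64(343), np.int64(-68), np.int64(2)), (np.int64(342), np.int64(-89), np.int64(0)), (np.int64(342), np.int64(-111), np.int64(1)), (np.int64(341), np.int64(-132), np.int64(-3)), (np.int64(341), np.int64(-154), np.int64(-3)), (np.int64(341), np.int64(-175), np.int64(3)), (np.int64(340), np.int64(-197), np.int64(-2)), (np.int64(339), np.int64(-218), np.int64(-3)), (np.int64(339), np.int64(-240), np.int64(1)), (np.int64(339), np.int64(-261), np.int64(2)), (np.int64(338), np.int64(-283), np.int64(0)), (np.int64(338), np.int64(-304), np.int64(3)), (np.int64(337), np.int64(-326), np.int64(1)), (np.int64(336), np.int64(-348), np.int64(1))]
```

View pics/crop1.png

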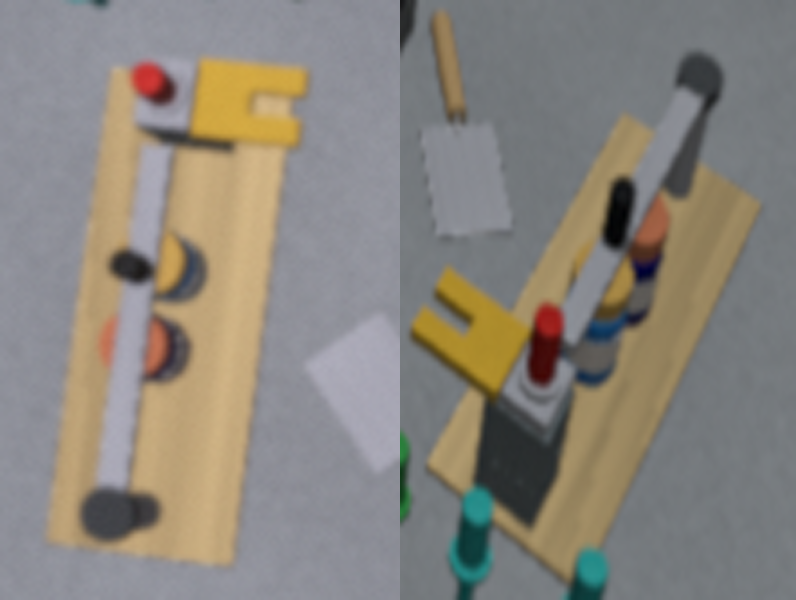

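The crop shows the red pin upright in the lug's bore with its collar on the bar. The other pin-like items are green or turquoise and off the rack. Two jars are present: brass cap (jar3) and copper cap (jar1). The fork slot of the yellow bracket is visible on the rack's -y side. Rack yaw is about -7.1°, bore about (0.657,0.141), notch about (0.649,0.073). I'll move over for wrist views.

play_rows([
  [1,0,0,-0.4,0.113],
  [1,0,0,-0.4,0.113],
  [1,0.169,-0.354,0,0],
  [1,0.169,-0.354,0,0],
  [1,0.169,-0.354,0,0],
], squeeze=25)

```text
time_s: 0.78
position: [0.2327, -0.4343, 0.3423]
ee_rot: [-3.141, 0.0, -0.126]
wrist_force: [1.3, -0.3, 1.2]
width: 0.0879
grip_force: 0.0
```

play_rows([
  [1,0.169,-0.354,0,0],
  [1,0.169,-0.354,0,0],
  [1,0.169,-0.354,0,0],
  [1,0.169,-0.354,0,0],
  [1,0.169,-0.354,0,0],
])

```text
time_s: 1.4
position: [0.3915, -0.1863, 0.3425]
ee_rot: [3.141, -0.0, -0.125]
wrist_force: [1.5, -0.4, 0.6]
width: 0.088
grip_force: 0.0
```

play_rows([
  [1,0.169,-0.354,0,0],
  [1,0.169,-0.354,0,0],
  [1,0.169,-0.354,0,0],
  [1,0.169,-0.354,0,0],
  [1,0.169,-0.354,0,0],
])

```text
time_s: 2.02
position: [0.5505, 0.0614, 0.3424]
ee_rot: [3.141, 0.0, -0.125]
wrist_force: [-0.1, -0.6, 0.2]
width: 0.0875
grip_force: 0.0
```

play_rows([
  [1,0.169,-0.354,0,0],
  [1,0,0,0,0],
  [1,0,0,0,0],
  [1,0,0,0,0],
  [1,0,0,0,0],
])

```text
time_s: 2.65
position: [0.5812, 0.1079, 0.3437]
ee_rot: [-3.141, -0.002, -0.127]
wrist_force: [0.1, 0.8, 0.0]
width: 0.0877
grip_force: 0.0
```

```bash
cat > m1.py <<'E'
from h import *
import sys
def blobs(p,C,name,m,mn=40):
    k,l,st,ce=cv2.connectedComponentsWithStats(m.astype(np.uint8)); out=[]
    for i in range(1,k):
        if st[i,4]>mn:
            P=C[l==i]; out.append((ce[i],l==i)); print(name,st[i],ce[i].round(1),np.nanmedian(P,0).round(4),np.nanpercentile(P[:,2],[3,50,97]).round(4))
    return out
E
python3 - <<'E'
from m1 import *
p,d,c=grab("wrist"); save("w1",p); np.savez("w1.npz",p=p,d=d,**{k:np.array(v) for k,v in c.items()})
C=cloud(d,c); h=cv2.cvtColor(p,cv2.COLOR_RGB2HSV); H,S,V=cv2.split(h); Z=C[...,2]
blobs(p,C,"red",((H<6)|(H>172))&(S>150)&(V>80)&(Z>.1))
for ce,m in blobs(p,C,"redtop",((H<6)|(H>172))&(S>150)&(V>80)&(Z>.146)): 
    print(onplane(ce,c,.152))
yb=blobs(p,C,"yel",(H>18)&(H<30)&(S>150)&(Z>.09)&(Z<.115),200)
for ce,m in yb:
    cs=max(cv2.findContours(m.astype(np.uint8),cv2.RETR_EXTERNAL,cv2.CHAIN_APPROX_NONE)[0],key=cv2.contourArea)
    a=cv2.approxPolyDP(cs,4,True).reshape(-1,2); print(a.tolist(),onplane(a,c,.102).round(4).tolist())
wd=(H>8)&(H<25)&(S>50)&(abs(Z-.008)<.006)
P=C[wd]; 
for n,b in(("bar",(abs(Z-.102)<.004)&(S<60)&(C[...,1]>.1)),("knob",(V<70)&(Z>.11)),("caps",(abs(Z-.084)<.004))): blobs(p,C,n,b,60)
E
```

```text
red [209 100  20  19 298] [218.2 108.9] [0.6575 0.1367 0.1521] [0.1496 0.1521 0.1537]
redtop [209 100  19  19 293] [218.1 109. ] [0.6574 0.1368 0.1522] [0.15   0.1522 0.1537]
[[0.65736858 0.13686748 0.152     ]]
yel [ 239   89   57   41 1897] [263.9 108.5] [0.6532 0.0882 0.1024] [0.1008 0.1024 0.1039]
[[239, 89], [239, 128], [293, 128], [294, 116], [268, 116], [267, 103], [294, 102], [295, 89]] [[0.6777, 0.1134, 0.102], [0.6316, 0.1199, 0.102], [0.623, 0.0527, 0.102], [0.6374, 0.0501, 0.102], [0.6415, 0.0822, 0.102], [0.6571, 0.0816, 0.102], [0.6541, 0.0485, 0.102], [0.669, 0.0459, 0.102]]
bar [207  91  31  37 553] [223.1 108.1] [0.6607 0.1344 0.1023] [0.1005 0.1023 0.104 ]
bar [216 137  16  60 863] [223.7 164.5] [0.5886 0.146  0.102 ] [0.1006 0.102  0.1035]
bar [ 215  202   25   98 1333] [226.2 257.2] [0.4566 0.1627 0.1021] [0.1003 0.1021 0.1045]
knob [ 412  108   56   58 2751] [441. 140.] [ 0.5959 -0.0939  0.1715] [0.1147 0.1715 0.211 ]
knob [214 193  18  22 288] [222.4 203.4] [0.5475 0.1506 0.1431] [0.1137 0.1431 0.1452]
knob [    0   228   512   156 28308] [242.3 312.5] [0.6018 0.1394 0.4375] [0.3588 0.4375 0.4487]
knob [ 72 308 366   3 940] [261.1 308.8] [0.6078 0.1013 0.44  ] [0.4389 0.44   0.441 ]
knob [406 382 106   2 137] [467.  382.8] [0.5975 0.0615 0.457 ] [0.4529 0.457  0.458 ]
caps [401 124   5  42 118] [403.  144.2] [ 0.5822 -0.093   0.0839] [0.0802 0.0839 0.0876]
caps [232 173  11  29 208] [236.5 187.4] [0.5512 0.1359 0.0839] [0.0817 0.0839 0.0854]
caps [210 175   7  24 114] [213.9 186.9] [0.5561 0.1665 0.0837] [0.0816 0.0837 0.0853]
caps [209 213  10  25 175] [213.9 224.9] [0.5009 0.1754 0.0839] [0.0823 0.0839 0.0855]
caps [233 213   7  24 124] [235.5 224.4] [0.4974 0.1449 0.0837] [0.0816 0.0837 0.0849]
```

View pics/w1.png

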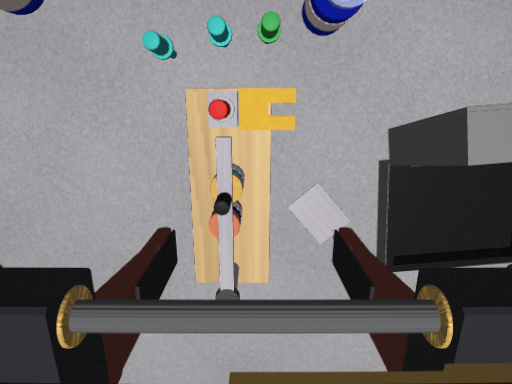

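The wrist view confirms the red pin at (218,109), centre (0.657,0.137), top 0.152. The slot mouth is at (294,109), so the notch is about (0.6485,0.070). The caps are at 0.084, as expected. Next I grasp the pin.

play_rows([
  [1,0.24,-0.128,0.2,0],
  [1,0.24,-0.128,0.2,0],
  [1,0,0,0.35,0],
  [1,0,0,0.2,0],
  [1,0,0,0,0],
])

```text
time_s: 3.32
position: [0.6565, 0.1374, 0.1967]
ee_rot: [3.14, 0.006, -0.126]
wrist_force: [0.1, -0.3, 0.3]
width: 0.0879
grip_force: 0.0
```

Run:
```python
from m1 import *
print(sensors.sense()["position"],sensors.sense()["ee_rot"])
p,d,c=grab("wrist"); save("w2",p)
C=cloud(d,c); h=cv2.cvtColor(p,cv2.COLOR_RGB2HSV); H,S,V=cv2.split(h); Z=C[...,2]
for ce,m in blobs(p,C,"redtop",((H<6)|(H>172))&(S>150)&(V>80)&(Z>.146)): print(onplane(ce,c,.152))
for ce,m in blobs(p,C,"yel",(H>18)&(H<30)&(S>150)&(Z>.09)&(Z<.115),200):
    cs=max(cv2.findContours(m.astype(np.uint8),cv2.RETR_EXTERNAL,cv2.CHAIN_APPROX_NONE)[0],key=cv2.contourArea)
    a=cv2.approxPolyDP(cs,5,True).reshape(-1,2); print(a.tolist(),onplane(a,c,.102).round(4).tolist())
```

```text
[0.65653117 0.13738691 0.19669078] [ 3.13987251  0.00593202 -0.1259731 ]
redtop [238 201  30  29 665] [252.3 214.6] [0.6586 0.1377 0.1519] [0.1499 0.1519 0.1531]
[[0.65852468 0.13767146 0.152     ]]
yel [ 276  166   86   58 4184] [314.1 194.2] [0.6547 0.0877 0.1021] [0.0994 0.1021 0.1034]
[[277, 166], [276, 223], [355, 223], [355, 203], [317, 201], [320, 187], [359, 187], [360, 167]] [[0.6803, 0.1145, 0.102], [0.6305, 0.1207, 0.102], [0.6217, 0.0524, 0.102], [0.64, 0.0518, 0.102], [0.646, 0.0839, 0.102], [0.658, 0.0805, 0.102], [0.6538, 0.0479, 0.102], [0.6708, 0.0465, 0.102]]
```

play_rows([
  [1,0.01,0,0.25,0],
  [1,0,0,0.25,0],
  [1,0,0,0.05,0],
  [-1,0,0,0,0],
  [-1,0,0,0,0],
])

```text
time_s: 4.0
position: [0.6605, 0.1381, 0.1209]
ee_rot: [-3.14, -0.004, -0.125]
wrist_force: [-0.0, 0.0, 0.1]
width: 0.0714
grip_force: 0.0
```

play_rows([
  [-1,0,0,0,0],
  [-1,0,0,0,0],
  [-1,0,0,0,0],
  [-1,0,0,0,0],
  [-1,0,0,-0.07,0],
])

```text
time_s: 4.62
position: [0.6587, 0.1378, 0.1271]
ee_rot: [3.141, 0.002, -0.125]
wrist_force: [-1.0, -0.2, -1.4]
width: 0.0215
grip_force: 25.4
```

play_rows([
  [-1,0,0,-0.15,0],
  [-1,0,0,-0.2,0],
  [-1,0,0,-0.16,0],
  [-1,0,0,0,0],
  [-1,0,0,0,0],
])

```text
time_s: 5.25
position: [0.6591, 0.1379, 0.2035]
ee_rot: [3.141, 0.001, -0.125]
wrist_force: [0.1, 0.6, -0.5]
width: 0.0214
grip_force: 24.9
```

play_rows([
  [-1,0,0.15,0,0],
  [-1,0,0.15,0,0],
  [-1,0,0.147,0,0],
  [-1,0,0,0,0],
  [-1,0,0,0,0],
])

```text
time_s: 5.88
position: [0.651, 0.0713, 0.2048]
ee_rot: [-3.141, -0.0, -0.126]
wrist_force: [-1.0, 0.3, -1.0]
width: 0.0215
grip_force: 24.9
```

Run:
```python
from m1 import *
print(sensors.sense()["position"],sensors.sense()["ee_rot"])
p,d,c=grab("wrist"); save("w3",p); C=cloud(d,c); H,S,V=cv2.split(cv2.cvtColor(p,cv2.COLOR_RGB2HSV)); Z=C[...,2]
for ce,m in blobs(p,C,"redtop",((H<6)|(H>172))&(S>150)&(V>80)&(Z>.146)): pass
for ce,m in blobs(p,C,"yel",(H>18)&(H<30)&(S>150)&(Z>.09)&(Z<.115),200): pass
q,dq,cq=grab("scene"); P=proj([.6585,.07,.15],cq)[0].astype(int); print(P)
save("pin_s",cv2.resize(np.hstack([q[P[1]-50:P[1]+60,P[0]-55:P[0]+55]]),None,fx=4,fy=4))
```

```text
[0.65097899 0.07126061 0.20478655] [-3.14103328e+00 -2.01738914e-04 -1.25710795e-01]
redtop [ 233  221   44   67 2303] [254.1 255.4] [0.6556 0.0702 0.2298] [0.1958 0.2298 0.2317]
yel [ 199  168   82   56 3068] [231.  190.4] [0.6598 0.0936 0.1021] [0.1004 0.1021 0.1033]
yel [261 204  19  20 228] [272.1 210.7] [0.6355 0.0559 0.102 ] [0.0978 0.102  0.1032]
[324 222]
```

View pics/w3.png

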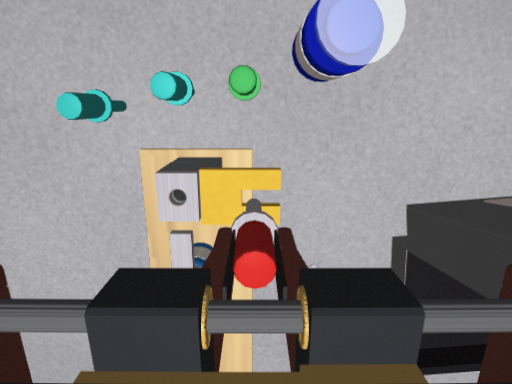

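View pics/pin_s.png

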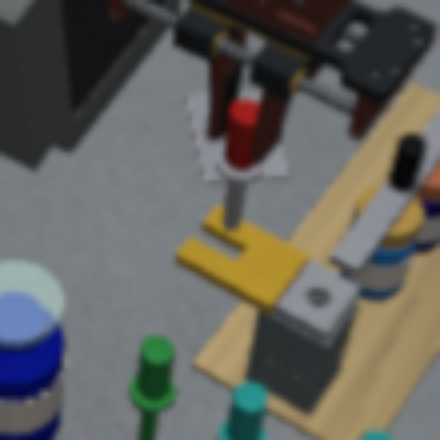

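The pin is held clear of the bore. Wrist view: handle top near (255,270), shank tip near (254,203), bore (178,196), slot closed end near (243,197). I'll compute the pin tip and axis against the notch.

Run:
```python
from m1 import *
p,d,c=grab("wrist"); C=cloud(d,c); H,S,V=cv2.split(cv2.cvtColor(p,cv2.COLOR_RGB2HSV)); Z=C[...,2]
red=((H<6)|(H>172))&(S>150)
top=red&(Z>.225)&(Z<.26); ys,xs=np.nonzero(red&(V>150)); print("bright red",xs.mean(),ys.mean(),np.nanmedian(C[ys,xs],0)); 
for lo in np.arange(.13,.25,.01):
    m=(Z>lo)&(Z<lo+.01)&(abs(C[...,0]-.65)<.03)&(abs(C[...,1]-.07)<.012)
    if m.sum()>5: print(round(lo,3),m.sum(),np.nanmin(C[m],0).round(4),np.nanmax(C[m],0).round(4),np.nanmedian(C[m],0).round(4))
bore=(V<90)&(abs(C[...,0]-.66)<.03)&(abs(C[...,1]-.138)<.012)
ys,xs=np.nonzero((V[180:212,163:195]<110)); print("bore px",xs.mean()+163,ys.mean()+180,onplane([[xs.mean()+163,ys.mean()+180]],c,.092))
m=((H>18)&(H<30)&(S>150)&(Z>.09)&(Z<.115))
print(onplane([[243,191],[243,203],[281,189],[281,204]],c,.102).round(4))
for r in range(184,212,2): print(r,"".join("#" if v else "." for v in m[r,225:300:2]))
```

```text
bright red 254.42126957955483 269.1426215993405 [0.65008416 0.07126214 0.23069894]
0.13 58 [0.65   0.0661 0.1301] [0.6561 0.0777 0.1398] [0.6551 0.0716 0.1353]
0.14 60 [0.6507 0.0662 0.1402] [0.656  0.0773 0.1499] [0.6552 0.0715 0.1454]
0.15 21 [0.6537 0.0674 0.1502] [0.656  0.0745 0.1551] [0.6555 0.0715 0.152 ]
0.18 498 [0.6438 0.058  0.1802] [0.665  0.0819 0.19  ] [0.6601 0.0688 0.1866]
0.19 205 [0.6488 0.0606 0.19  ] [0.6608 0.0819 0.2   ] [0.6591 0.0702 0.1952]
0.2 286 [0.6487 0.0582 0.2   ] [0.6623 0.0819 0.21  ] [0.659  0.0707 0.2056]
0.21 385 [0.6395 0.058  0.21  ] [0.6636 0.082  0.22  ] [0.659  0.0702 0.2149]
0.22 699 [0.639  0.0581 0.22  ] [0.6637 0.082  0.23  ] [0.6575 0.0701 0.2275]
0.23 1242 [0.6394 0.0581 0.23  ] [0.6637 0.082  0.24  ] [0.6508 0.0711 0.2309]
0.24 196 [0.6393 0.058  0.24  ] [0.6635 0.082  0.25  ] [0.6579 0.0613 0.2453]
bore px 178.5142857142857 196.55428571428573 [[0.65516838 0.13990945 0.092     ]]
[[0.6556 0.0805 0.102 ]
 [0.6448 0.0819 0.102 ]
 [0.6533 0.0475 0.102 ]
 [0.6397 0.0489 0.102 ]]
184 ############################..........
186 ###########.###.############..........
188 ############################..........
190 #########.............................
192 #########.............................
194 #########.............................
196 #########.............................
198 #########.............................
200 #########.............................
202 #########.............................
204 ###########.......##########..........
206 ###########.......##########..........
208 ###########.........########..........
210 ###########........#########..........
```

The pin is vertical: axis (0.6497,0.0715), tip 0.123. The notch is about (0.6495,0.0697), so I lower it in.

play_rows([
  [-1,0,0.012,0.08,0],
  [-1,0,0,0.12,0],
  [-1,0,0,0,0],
  [-1,0,0,0,0],
  [-1,0,0,0,0],
])

```text
time_s: 6.65
position: [0.651, 0.0697, 0.1754]
ee_rot: [-3.141, -0.001, -0.125]
wrist_force: [0.6, 0.5, -0.2]
width: 0.0213
grip_force: 24.9
```

play_rows([
  [-1,0,0,0.1,0],
  [-1,0,0,0.1,0],
  [-1,0,0,0.08,0],
  [-1,0,0,0,0],
  [-1,0,0,0,0],
])

```text
time_s: 7.28
position: [0.6509, 0.0696, 0.1329]
ee_rot: [-3.142, -0.0, -0.125]
wrist_force: [-0.0, 0.6, -0.1]
width: 0.0215
grip_force: 24.9
```

play_rows([
  [-1,0,0,0.03,0],
  [-1,0,0,0.013,0],
  [-1,0,0,0,0],
  [-1,0,0,0,0],
  [-1,0,0,0,0],
])

```text
time_s: 7.9
position: [0.6508, 0.0696, 0.1262]
ee_rot: [-3.142, -0.0, -0.125]
wrist_force: [-0.3, -0.2, -1.5]
width: 0.0218
grip_force: 24.9
```

Run:
```python
from m1 import *
print(sensors.sense()["position"])
p,d,c=grab("wrist"); C=cloud(d,c); H,S,V=cv2.split(cv2.cvtColor(p,cv2.COLOR_RGB2HSV))
ys,xs=np.nonzero(((H<6)|(H>172))&(S>150)&(V>150)); print("top",np.nanmedian(C[ys,xs],0))
m=((H>18)&(H<30)&(S>150)&(abs(C[...,2]-.102)<.01)); print("plate z",np.nanmedian(C[m],0))
```

```text
[0.65076318 0.0696344  0.12618419]
top [0.64981798 0.06892078 0.15216323]
plate z [0.66375449 0.09698425 0.10209002]
```

Top at 0.152, so the collar is seated. Release and rise.

play_rows([
  [0,0,0,0,0],
  [0,0,0,0,0],
  [0,0,0,0,0],
  [0,0,0,-0.3,0],
  [0,0,0,-0.3,0],
])

```text
time_s: 8.57
position: [0.6503, 0.0696, 0.2166]
ee_rot: [3.141, 0.002, -0.125]
wrist_force: [-0.2, -0.4, 0.3]
width: 0.0439
grip_force: 0.0
```

Run:
```python
from m1 import *
print(sensors.sense()["position"],sensors.sense()["width"])
p,d,c=grab("wrist"); save("w4",p); C=cloud(d,c); H,S,V=cv2.split(cv2.cvtColor(p,cv2.COLOR_RGB2HSV));Z=C[...,2]
for ce,m in blobs(p,C,"redtop",((H<6)|(H>172))&(S>150)&(V>80)&(Z>.147)): print(onplane(ce,c,.152))
blobs(p,C,"collar",(abs(Z-.108)<.0025)&(abs(C[...,0]-.65)<.03)&(abs(C[...,1]-.07)<.03),10)
blobs(p,C,"knob",(V<70)&(Z>.135)&(Z<.15)&(C[...,1]>.1),10)
```

```text
[0.65033201 0.0695927  0.21662099] 0.043937088629046425
redtop [240 194  28  28 597] [253.5 207.7] [0.6509 0.0693 0.1519] [0.1489 0.1519 0.1532]
[[0.65092877 0.06928511 0.152     ]]
collar [238 177  33  25 280] [254.1 186.2] [0.6577 0.0673 0.1079] [0.1066 0.1079 0.1092]
```

Pin parked at (0.651,0.069), top 0.152, upright. Now the bar: move above the knob and check it.

play_rows([
  [1,-0.257,-0.153,0,0],
  [1,-0.257,-0.153,0,0],
  [1,-0.257,-0.153,0,0],
  [1,0,0,0,0],
  [1,0,0,0,0],
], squeeze=10)

```text
time_s: 9.25
position: [0.545, 0.1521, 0.2164]
ee_rot: [3.141, -0.001, -0.125]
wrist_force: [0.4, -0.5, -0.2]
width: 0.0874
grip_force: 0.0
```

Run:
```python
from m1 import *
print(sensors.sense()["position"])
p,d,c=grab("wrist"); save("w5",p); C=cloud(d,c); H,S,V=cv2.split(cv2.cvtColor(p,cv2.COLOR_RGB2HSV));Z=C[...,2]
for ce,m in blobs(p,C,"knob",(V<90)&(Z>.140)&(Z<.15)&(C[...,1]>.1),10): print(onplane(ce,c,.144))
```

```text
[0.54501941 0.15212063 0.21639605]
knob [241 194  25  25 466] [253.3 206. ] [0.5446 0.1521 0.1438] [0.1413 0.1438 0.1452]
[[0.54465516 0.15212825 0.144     ]]
```

play_rows([
  [1,0,0,0.3,0],
  [1,0,0,0.25,0],
  [1,0,0,0.12,0],
  [1,0,0,0,0],
  [-1,0,0,0,0],
])

```text
time_s: 9.93
position: [0.5457, 0.1523, 0.1176]
ee_rot: [-3.141, -0.002, -0.126]
wrist_force: [-0.2, -0.3, -0.3]
width: 0.0812
grip_force: 0.0
```

play_rows([
  [-1,0,0,0,0],
  [-1,0,0,0,0],
  [-1,0,0,0,0],
  [-1,0,0,0,0],
  [-1,0,0,0,0],
])

```text
time_s: 10.55
position: [0.5445, 0.1524, 0.1156]
ee_rot: [3.142, 0.0, -0.125]
wrist_force: [0.1, -0.3, -0.2]
width: 0.0316
grip_force: 0.0
```

play_rows([
  [-1,-0.016,-0.179,0,-0.111],
  [-1,-0.016,-0.179,0,-0.111],
  [-1,-0.016,-0.179,0,-0.111],
  [-1,-0.016,-0.179,0,-0.111],
  [-1,-0.016,-0.179,0,-0.111],
])

```text
time_s: 11.18
position: [0.5052, 0.2782, 0.1157]
ee_rot: [3.141, -0.003, 0.752]
wrist_force: [3.2, 1.8, -1.1]
width: 0.02
grip_force: 10.0
```

play_rows([
  [-1,-0.016,-0.179,0,-0.111],
  [-1,-0.016,-0.179,0,-0.111],
  [-1,-0.016,-0.179,0,-0.111],
  [-1,-0.016,-0.179,0,-0.111],
  [-1,0,0,0,0],
])

```text
time_s: 11.8
position: [0.4086, 0.3277, 0.1157]
ee_rot: [-3.141, -0.005, 1.449]
wrist_force: [0.8, 9.5, -3.9]
width: 0.0196
grip_force: 10.0
```

play_rows([
  [0,0,0,0,0],
  [0,0,0,0,0],
  [0,0,0,0,0],
  [0,0,0,-0.3,0],
  [0,0,0,-0.35,0],
])

```text
time_s: 12.42
position: [0.4099, 0.3243, 0.213]
ee_rot: [-3.139, 0.002, 1.443]
wrist_force: [0.6, 0.7, 0.2]
width: 0.0437
grip_force: 0.0
```

play_rows([
  [1,0,0,-0.13,0.111],
  [1,0,0,-0.13,0.111],
  [1,0,0,-0.13,0.111],
  [1,0,0,-0.13,0.111],
  [1,0,0,-0.1,0.111],
])

```text
time_s: 13.05
position: [0.4106, 0.3248, 0.3072]
ee_rot: [3.142, -0.001, 0.566]
wrist_force: [-0.2, 0.1, 1.0]
width: 0.0871
grip_force: 0.0
```

play_rows([
  [1,0,0,0,0.111],
  [1,0,0,0,0.111],
  [1,0,0,0,0.111],
  [1,0,0,0,0.111],
  [1,0.185,0.26,0,0],
])

```text
time_s: 13.68
position: [0.4325, 0.2839, 0.3059]
ee_rot: [-3.141, 0.001, -0.124]
wrist_force: [2.0, 0.0, -0.1]
width: 0.0879
grip_force: 0.0
```

play_rows([
  [1,0.185,0.26,0,0],
  [1,0.185,0.26,0,0],
  [1,0.185,0.26,0,0],
  [1,0,0,0,0],
  [1,0,0,0,0],
])

```text
time_s: 14.3
position: [0.5008, 0.1564, 0.3062]
ee_rot: [-3.141, 0.0, -0.126]
wrist_force: [0.1, 0.3, 0.1]
width: 0.0875
grip_force: 0.0
```

Run:
```python
from m1 import *
print(sensors.sense()["position"],sensors.sense()["ee_rot"])
p,d,c=grab("wrist"); save("w6",p); np.savez("w6.npz",p=p,d=d,**{k:np.array(v) for k,v in c.items()}); C=cloud(d,c); H,S,V=cv2.split(cv2.cvtColor(p,cv2.COLOR_RGB2HSV));Z=C[...,2]
reg=(C[...,0]>.35)&(C[...,0]<.75)&(C[...,1]>.03)&(C[...,1]<.3)
for ce,m in blobs(p,C,"caps",(abs(Z-.084)<.005)&reg,100):
    cs=max(cv2.findContours(m.astype(np.uint8),0,1)[0],key=cv2.contourArea); (x,y),r=cv2.minEnclosingCircle(cs); print(onplane([[x,y]],c,.084).round(4),r,np.median(p[m],0))
q,e,t=grab("top"); T=cloud(e,t); save("top1",q)
hz=T[...,2]; rg=(T[...,0]>.33)&(T[...,0]<.6)&(T[...,1]<-.06)&(T[...,1]>-.36)
m=(abs(hz-.04)<.007)&rg
P=T[m]; print("rim",np.nanpercentile(P,[1,50,99],axis=0).round(3))
```

```text
[0.50084717 0.15640993 0.30616002] [-3.14127847e+00  4.19106112e-04 -1.25980011e-01]
caps [ 235    6   37   44 1170] [252.9  28.2] [0.6564 0.1376 0.0881] [0.0822 0.0881 0.0889]
caps [ 235  108   37   37 1073] [253.2 125.9] [0.5522 0.1503 0.0841] [0.0825 0.0841 0.0856]
caps [232 153  36  36 998] [249.9 170.4] [0.4991 0.1612 0.084 ] [0.0821 0.084  0.0853]
[[0.6577 0.137  0.084 ]] 28.04024887084961 [115. 121. 125.]
[[0.5521 0.1502 0.084 ]] 18.583101272583008 [208. 163.  87.]
[[0.4992 0.1612 0.084 ]] 17.982927322387695 [201. 118.  85.]
rim [[ 0.359 -0.328  0.034]
 [ 0.544 -0.21   0.041]
 [ 0.595 -0.085  0.047]]
```

View pics/w6.png

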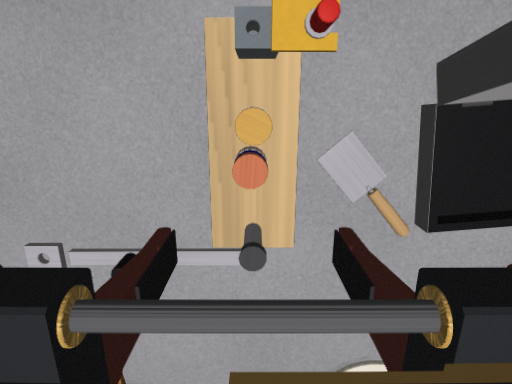

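The wrist view shows the bar swung about 90° to the left, its end at (45,258). The brass cap at (253,126) is at (0.552,0.150), the copper cap at (250,170) is at (0.499,0.161), and both tops are at 0.084. Grasp the brass-capped jar.

play_rows([
  [1,0.344,0,0.1,0],
  [1,0,0,0.4,0],
  [1,0,0,0.4,0],
  [1,0,0,0.4,0],
  [1,0,0,0.3,0],
], squeeze=25)

```text
time_s: 15.02
position: [0.5505, 0.1511, 0.0632]
ee_rot: [3.141, 0.002, -0.123]
wrist_force: [0.2, 0.3, 1.1]
width: 0.0878
grip_force: 0.0
```

play_rows([
  [1,0,0,0.12,0],
  [1,0,0,0,0],
  [-1,0,0,0,0],
  [-1,0,0,0,0],
  [-1,0,0,0,0],
])

```text
time_s: 15.65
position: [0.5528, 0.1501, 0.0496]
ee_rot: [-3.141, -0.002, -0.125]
wrist_force: [-0.6, -0.2, -0.0]
width: 0.0613
grip_force: 0.0
```

play_rows([
  [-1,0,0,0,0],
  [-1,0,0,0,0],
  [-1,0,0,-0.2,0],
  [-1,0,0,-0.35,0],
  [-1,0,0,-0.35,0],
])

```text
time_s: 16.27
position: [0.5515, 0.1497, 0.1835]
ee_rot: [3.141, 0.002, -0.125]
wrist_force: [0.6, 0.0, -1.5]
width: 0.0457
grip_force: 25.0
```

play_rows([
  [-1,-0.04,0.2,-0.15,0],
  [-1,-0.04,0.341,-0.15,0],
  [-1,-0.04,0.341,0,0],
  [-1,-0.04,0.341,0,0],
  [-1,-0.04,0.341,0,0],
])

```text
time_s: 16.9
position: [0.4922, -0.0806, 0.2276]
ee_rot: [3.141, 0.001, -0.125]
wrist_force: [0.4, -1.1, -1.6]
width: 0.0456
grip_force: 25.0
```

play_rows([
  [-1,-0.04,0.341,0,0],
  [-1,-0.04,0.341,0,0],
  [-1,0,0.14,0,0],
  [-1,0,0,0,0],
  [-1,0,0,0,0],
])

```text
time_s: 17.52
position: [0.4657, -0.1993, 0.2278]
ee_rot: [-3.141, 0.001, -0.125]
wrist_force: [-0.2, 0.2, -2.9]
width: 0.0451
grip_force: 25.0
```

Run:
```python
from m1 import *
print(sensors.sense()["position"],sensors.sense()["ee_rot"])
for n in("wrist",):
    p,d,c=grab(n); save("w7",p); C=cloud(d,c); np.savez("w7.npz",p=p,d=d,**{k:np.array(v) for k,v in c.items()})
# case rim from first top view: rim height points, edges by row/col transitions
t=dict(np.load("top0.npz")); T=cloud(t["d"],t); Z=T[...,2]
fl=(Z<.022)&(Z>.0)&(T[...,1]>-.34)&(T[...,1]<-.07)&(T[...,0]>.34)&(T[...,0]<.56)
V=cv2.cvtColor(t["p"],cv2.COLOR_RGB2HSV)[...,2]
m=(V<80)&(Z>-.01)&(Z<.052)&(T[...,1]>-.36)&(T[...,1]<-.07)&(T[...,0]>.33)&(T[...,0]<.6)
k,l,st,ce=cv2.connectedComponentsWithStats(m.astype(np.uint8)); i=1+np.argmax(st[1:,4]); m=l==i; print(st[i])
# left/right/bottom outer edges -> rim plane
L=[];Rr=[];B=[]
for v in range(225,268,3):
    u=np.nonzero(m[v])[0]; L.append((u.min()-.5,v)); Rr.append((u.max()+.5,v))
for u in range(235,310,5):
    v=np.nonzero(m[:,u])[0]; B.append((u,v.max()+.5))
for nm,E in(("left",L),("right",Rr),("near",B)):
    P=onplane(E,t,.04); vx,vy,x0,y0=cv2.fitLine(P[:,:2].astype(np.float32),cv2.DIST_HUBER,0,.01,.01).ravel(); print(nm,np.median(P,0).round(4),np.degrees(np.arctan2(vy,vx)).round(2))
```

```text
[ 0.46571898 -0.19931999  0.22781892] [-3.14092163e+00  6.95855738e-04 -1.24942225e-01]
[ 226  207   91   70 6017]
left [ 0.4435 -0.0885  0.04  ] -2.55
right [ 0.4387 -0.3223  0.04  ] -3.46
near [ 0.3645 -0.2008  0.04  ] 87.16
```

View pics/w7.png

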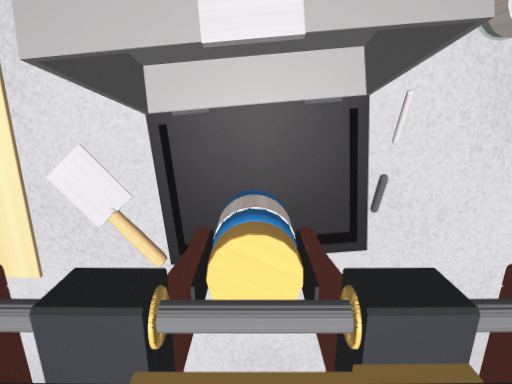

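The wrist view shows the empty foam case (inside corners about (160,113), (365,95), (368,245)), the lid leaning back, and the strut parts right of the case at (380,190). Case centre is about (0.456,-0.209), yaw about -2.7°. Put this jar at case y -30 mm.

play_rows([
  [-1,-0.106,0.272,0.1,0],
  [-1,0,0,0.38,0],
  [-1,0,0,0.38,0],
  [-1,0,0,0.15,0],
  [-1,0,0,0,0],
])

```text
time_s: 18.2
position: [0.4439, -0.2366, 0.0743]
ee_rot: [-3.139, 0.004, -0.124]
wrist_force: [-0.2, -1.0, -1.9]
width: 0.0457
grip_force: 25.0
```

play_rows([
  [-1,0,0,0.08,0],
  [-1,0,0,0.06,0],
  [-1,0,0,0,0],
  [-1,0,0,0,0],
  [-1,0,0,0,0],
])

```text
time_s: 18.82
position: [0.4451, -0.2386, 0.0562]
ee_rot: [3.141, -0.001, -0.125]
wrist_force: [0.1, -0.0, -1.3]
width: 0.0456
grip_force: 25.0
```

play_rows([
  [-1,0,0,0.03,0],
  [-1,0,0,0.006,0],
  [-1,0,0,0,0],
  [-1,0,0,0,0],
  [-1,0,0,0,0],
])

```text
time_s: 19.45
position: [0.4449, -0.2384, 0.0504]
ee_rot: [3.142, -0.0, -0.125]
wrist_force: [-0.6, 0.1, -2.5]
width: 0.0453
grip_force: 25.0
```

play_rows([
  [0.5,0,0,0,0],
  [0.5,0,0,0,0],
  [0.5,0,0,0,0],
  [0.5,0,0,-0.3,0],
  [0.5,0,0,-0.4,0],
])

```text
time_s: 20.08
position: [0.4439, -0.2378, 0.1547]
ee_rot: [-3.14, 0.004, -0.125]
wrist_force: [0.9, -0.5, 0.2]
width: 0.0655
grip_force: 0.0
```

play_rows([
  [1,0,0,-0.4,0],
  [1,0,0,-0.22,0],
  [1,0.003,-0.384,0,0],
  [1,0.003,-0.384,0,0],
  [1,0.003,-0.384,0,0],
])

```text
time_s: 20.7
position: [0.4678, -0.0657, 0.2486]
ee_rot: [-3.142, -0.001, -0.126]
wrist_force: [0.9, 0.6, 0.5]
width: 0.0878
grip_force: 0.0
```

play_rows([
  [1,0.003,-0.384,0,0],
  [1,0.003,-0.384,0,0],
  [1,0.003,-0.384,0,0],
  [1,0.003,-0.384,0,0],
  [1,0,0,0,0],
])

```text
time_s: 21.32
position: [0.4979, 0.1647, 0.2477]
ee_rot: [-3.141, 0.001, -0.12]
wrist_force: [0.2, -0.2, 0.5]
width: 0.0879
grip_force: 0.0
```

Run:
```python
from m1 import *
print(sensors.sense()["position"],sensors.sense()["ee_rot"])
p,d,c=grab("wrist"); save("w8",p); C=cloud(d,c)
reg=(C[...,0]>.35)&(C[...,0]<.75)&(C[...,1]>-.05)&(C[...,1]<.3)
for ce,m in blobs(p,C,"caps",(abs(C[...,2]-.084)<.005)&reg,100):
    cs=max(cv2.findContours(m.astype(np.uint8),0,1)[0],key=cv2.contourArea); (x,y),r=cv2.minEnclosingCircle(cs); print(onplane([[x,y]],c,.084).round(4),r,np.median(p[m],0))
q,e,t=grab("top"); T=cloud(e,t); save("top2",q)
blobs(q,T,"casejar",(abs(T[...,2]-.084)<.008)&(T[...,1]<-.1)&(T[...,1]>-.31)&(T[...,0]<.53)&(T[...,0]>.37),20)
H,S,V=cv2.split(cv2.cvtColor(q,cv2.COLOR_RGB2HSV)); blobs(q,T,"yellow",(H>14)&(H<28)&(S>120)&(T[...,1]<-.1)&(T[...,1]>-.31)&(T[...,0]<.53)&(T[...,0]>.37),20)
```

```text
[0.49794846 0.16466568 0.24765325] [-3.14116529e+00  1.23367019e-03 -1.19585030e-01]
caps [ 241    0   44   35 1101] [262.2  18.2] [0.6473 0.1386 0.088 ] [0.0804 0.088  0.0889]
caps [ 236  157   42   42 1365] [256.6 177.5] [0.4992 0.1613 0.084 ] [0.0824 0.084  0.0854]
[[0.6504 0.1378 0.084 ]] 27.10175895690918 [112. 118. 123.]
[[0.4992 0.1613 0.084 ]] 20.9454288482666 [198. 116.  84.]
casejar [276 235  18  18 247] [284.4 243.8] [ 0.4451 -0.2366  0.0851] [0.0804 0.0851 0.0895]
yellow [276 236  18  17 233] [284.6 244.1] [ 0.4448 -0.2382  0.0852] [0.0802 0.0852 0.0896]
```

The copper-capped jar hasn't moved, and the brass-capped one stands in the case at (0.445,-0.238), top 0.085. Grasp the second jar.

play_rows([
  [1,0.01,0.015,0.3,0],
  [1,0,0,0.4,0],
  [1,0,0,0.4,0],
  [1,0,0,0.15,0],
  [1,0,0,0.07,0],
])

```text
time_s: 22.05
position: [0.4989, 0.157, 0.0488]
ee_rot: [3.14, 0.002, -0.128]
wrist_force: [0.6, -0.0, 0.8]
width: 0.0877
grip_force: 0.0
```

play_rows([
  [1,0,0,0,0],
  [-1,0,0,0,0],
  [-1,0,0,0,0],
  [-1,0,0,0,0],
  [-1,0,0,0,0],
])

```text
time_s: 22.68
position: [0.4997, 0.1591, 0.0506]
ee_rot: [-3.141, -0.001, -0.125]
wrist_force: [0.9, 3.4, 3.5]
width: 0.0512
grip_force: 2.0
```

play_rows([
  [-1,0,0,0,0],
  [-1,0,0,-0.2,0],
  [-1,0,0,-0.35,0],
  [-1,0,0,-0.35,0],
  [-1,0,0,-0.3,0],
])

```text
time_s: 23.3
position: [0.4993, 0.1586, 0.2318]
ee_rot: [3.141, 0.0, -0.125]
wrist_force: [0.4, 0.7, -2.6]
width: 0.0455
grip_force: 24.9
```

play_rows([
  [-1,-0.003,0.3,0,0],
  [-1,-0.003,0.38,0,0],
  [-1,-0.003,0.38,0,0],
  [-1,-0.003,0.38,0,0],
  [-1,-0.003,0.38,0,0],
])

```text
time_s: 23.92
position: [0.4623, -0.1135, 0.2296]
ee_rot: [3.141, 0.001, -0.125]
wrist_force: [0.4, -0.2, -2.2]
width: 0.0454
grip_force: 24.9
```

play_rows([
  [-1,-0.002,0.316,0,0],
  [-1,0,0,0,0],
  [-1,0,0,0.3,0],
  [-1,0,0,0.35,0],
  [-1,0,0,0,0],
])

```text
time_s: 24.55
position: [0.4541, -0.1566, 0.1273]
ee_rot: [-3.138, 0.011, -0.124]
wrist_force: [-0.3, -0.2, -1.1]
width: 0.0458
grip_force: 24.9
```

Run:
```python
from m1 import *
print(sensors.sense()["position"],sensors.sense()["ee_rot"])
p,d,c=grab("wrist"); save("w9",p); C=cloud(d,c); H,S,V=cv2.split(cv2.cvtColor(p,cv2.COLOR_RGB2HSV))
for ce,m in blobs(p,C,"yellowcap",(H>14)&(H<28)&(S>100)&(abs(C[...,2]-.084)<.01)): print(onplane(ce,c,.084))
blobs(p,C,"coppercap",(H>3)&(H<14)&(S>100)&(C[...,2]>.08)&(C[...,2]<.3))
```

```text
[ 0.45413815 -0.15661224  0.12734549] [-3.13838029  0.01067989 -0.12422933]
yellowcap [ 338  182   67   64 3261] [370.9 213.8] [ 0.4469 -0.2375  0.0841] [0.077  0.0841 0.0853]
[[ 0.44683295 -0.23737358  0.084     ]]
coppercap [ 206  223   98   77 6113] [254.6 265.4] [ 0.4591 -0.1584  0.1607] [0.1495 0.1607 0.1619]
coppercap [ 167  227   43   72 1172] [186.9 265.3] [ 0.4688 -0.1312  0.1725] [0.1334 0.1725 0.1935]
coppercap [ 300  228   43   71 1181] [321.9 266.4] [ 0.4617 -0.1865  0.1732] [0.1346 0.1732 0.193 ]
coppercap [  0 265  11  33 191] [  3.2 284.6] [ 0.4889 -0.0886  0.2095] [0.2079 0.2095 0.2115]
coppercap [500 265  12  33 226] [506.9 284.2] [ 0.4711 -0.2331  0.2096] [0.2077 0.2096 0.212 ]
coppercap [   0  333   32   50 1156] [ 12.6 359.5] [ 0.4657 -0.0857  0.213 ] [0.2091 0.213  0.2179]
coppercap [ 480  333   32   50 1113] [497.5 358.7] [ 0.4481 -0.2302  0.2133] [0.2086 0.2133 0.2181]
coppercap [173 334  19  38 414] [180.2 349.8] [ 0.455  -0.133   0.2049] [0.1933 0.2049 0.2108]
coppercap [317 334  20  38 405] [327.9 349.5] [ 0.4486 -0.1814  0.2043] [0.1899 0.2043 0.2113]
```

View pics/w9.png

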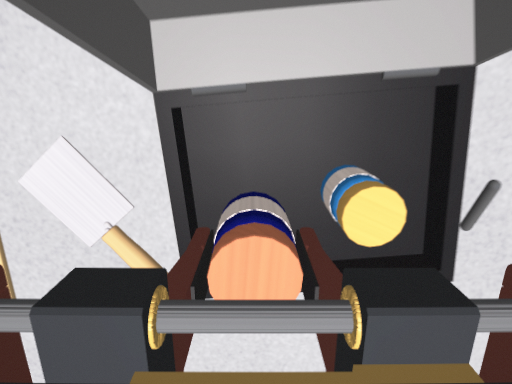

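The brass-capped jar stands at (0.447,-0.237), and the copper-capped one is held over the free half of the case at y -0.158. Lower it.

play_rows([
  [-1,0,0,0.3,0],
  [-1,0,0,0.15,0],
  [-1,0,0,0,0],
  [-1,0,0,0,0],
  [-1,0,0,0,0],
])

```text
time_s: 25.22
position: [0.4583, -0.1592, 0.0678]
ee_rot: [3.141, -0.004, -0.125]
wrist_force: [0.2, -0.7, -2.8]
width: 0.0455
grip_force: 24.9
```

play_rows([
  [-1,0,0,0.07,0],
  [-1,0,0,0.04,0],
  [-1,0,0,0,0],
  [-1,0,0,0,0],
  [-1,0,0,0,0],
])

```text
time_s: 25.85
position: [0.4574, -0.1583, 0.0503]
ee_rot: [-3.141, -0.001, -0.125]
wrist_force: [-2.3, 3.4, 7.6]
width: 0.0456
grip_force: 25.0
```

play_rows([
  [0.45,0,0,0,0],
  [0.45,0,0,0,0],
  [0.45,0,0,0,0],
  [0.45,0,0,-0.3,0],
  [0.45,0,0,-0.4,0],
])

```text
time_s: 26.48
position: [0.4558, -0.1584, 0.1528]
ee_rot: [-3.14, 0.004, -0.125]
wrist_force: [0.8, -0.3, -0.4]
width: 0.0635
grip_force: 0.0
```

play_rows([
  [0,0,0,-0.4,0],
  [-1,0,0,-0.4,-0.05],
  [-1,0,0,-0.3,0],
  [-1,0,0,0,0],
  [-1,0,0,0,0],
])

```text
time_s: 27.1
position: [0.457, -0.1588, 0.3175]
ee_rot: [-3.141, 0.001, -0.047]
wrist_force: [0.2, 0.4, -1.2]
width: 0.0173
grip_force: 0.0
```

Run:
```python
from m1 import *
print(sensors.sense()["position"],sensors.sense()["ee_rot"])
p,d,c=grab("wrist"); save("w10",p); C=cloud(d,c); H,S,V=cv2.split(cv2.cvtColor(p,cv2.COLOR_RGB2HSV));Z=C[...,2]
reg=(C[...,0]>.36)&(C[...,0]<.54)&(C[...,1]<-.08)&(C[...,1]>-.34)
for ce,m in blobs(p,C,"caps",(abs(Z-.084)<.005)&reg,100):
    cs=max(cv2.findContours(m.astype(np.uint8),0,1)[0],key=cv2.contourArea); (x,y),r=cv2.minEnclosingCircle(cs); print(onplane([[x,y]],c,.084).round(4),r,np.median(p[m],0))
for lo in (.036,.19,.2,.21,.22):
    m=(Z>lo)&(Z<lo+.01)&(C[...,1]<-.07)&(C[...,1]>-.35)&(C[...,0]<.8); print(lo,m.sum(),np.nanpercentile(C[m],[2,98],axis=0).round(3).tolist() if m.sum()>20 else 0)
s=dict(np.load("scene0.npz")); T=cloud(s["d"],s)
m=(T[...,1]<-.09)&(T[...,1]>-.33)&(T[...,0]>.56)&(T[...,0]<.7)&(T[...,2]>.03)
for lo in np.arange(.04,.22,.03):
    k=m&(T[...,2]>lo)&(T[...,2]<lo+.03); print("lid",lo.round(2),np.nanmax(T[k],0).round(3),np.nanmedian(T[k],0).round(3))
```

```text
[ 0.45698658 -0.15881405  0.31753802] [-3.14108202e+00  1.39683113e-03 -4.68246201e-02]
caps [237 150  35  35 950] [253.9 167.1] [ 0.4563 -0.159   0.0839] [0.082  0.0839 0.0855]
caps [299 156  36  34 938] [316.6 172.4] [ 0.4458 -0.239   0.084 ] [0.0823 0.084  0.0855]
[[ 0.4565 -0.1592  0.084 ]] 17.487058639526367 [249. 168. 123.]
[[ 0.4459 -0.2387  0.084 ]] 17.577301025390625 [251. 226. 125.]
0.036 12669 [[0.363, -0.327, 0.037], [0.592, -0.09, 0.045]]
0.19 127 [[0.563, -0.333, 0.19], [0.579, -0.093, 0.2]]
0.2 115 [[0.565, -0.333, 0.2], [0.611, -0.093, 0.21]]
0.21 13622 [[0.57, -0.33, 0.211], [0.608, -0.098, 0.219]]
0.22 1997 [[0.57, -0.237, 0.22], [0.592, -0.189, 0.225]]
lid 0.04 [ 0.609 -0.09   0.07 ] [ 0.602 -0.187  0.056]
lid 0.07 [ 0.614 -0.09   0.1  ] [ 0.607 -0.187  0.086]
lid 0.1 [ 0.62 -0.09  0.13] [ 0.612 -0.184  0.115]
lid 0.13 [ 0.625 -0.09   0.16 ] [ 0.618 -0.18   0.145]
lid 0.16 [ 0.632 -0.09   0.19 ] [ 0.623 -0.183  0.176]
lid 0.19 [ 0.634 -0.09   0.22 ] [ 0.608 -0.196  0.211]
```

View pics/w10.png

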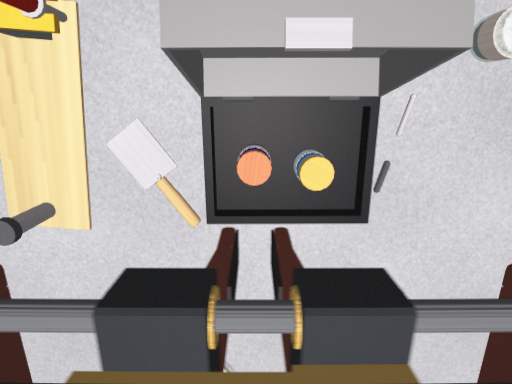

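Both jars stand upright in the case: copper at (254,167) → (0.4565,-0.159), brass at (317,172) → (0.446,-0.239), tops 0.084. The lid's outer face is at x≈0.631 at its edge. Next I go behind the lid with the fingers shut.

play_rows([
  [-1,0.367,0.08,0,0],
  [-1,0.367,0.08,0,0],
  [-1,0.367,0.08,0,0],
  [-1,0.367,0.08,0,0],
  [-1,0,0,0,0],
])

```text
time_s: 27.78
position: [0.6782, -0.2181, 0.3057]
ee_rot: [-3.136, 0.016, -0.046]
wrist_force: [-0.6, -0.9, -1.2]
width: 0.0003
grip_force: 0.0
```

play_rows([
  [-1,0,0,0,0],
  [-1,0,0,0.3,0],
  [-1,0,0,0.3,0],
  [-1,0,0,0.3,0],
  [-1,0,0,0,0],
])

```text
time_s: 28.4
position: [0.6713, -0.2158, 0.1816]
ee_rot: [-3.14, 0.005, -0.047]
wrist_force: [0.1, -0.3, 0.1]
width: 0.0005
grip_force: 0.0
```

play_rows([
  [-1,-0.15,0,0,0],
  [-1,-0.12,0,-0.02,0],
  [-1,-0.12,0,-0.03,0],
  [-1,-0.1,0,-0.03,0],
  [-1,-0.1,0,-0.02,0],
])

```text
time_s: 29.02
position: [0.5875, -0.2131, 0.2069]
ee_rot: [3.138, -0.013, -0.046]
wrist_force: [4.5, -0.1, 5.5]
width: 0.0003
grip_force: 2.4
```

play_rows([
  [-1,-0.1,0,0,0],
  [-1,-0.1,0,0,0],
  [-1,-0.1,0,0,0],
  [-1,-0.1,0,0.01,0],
  [-1,0,0,0,0],
])

```text
time_s: 29.65
position: [0.5269, -0.2104, 0.2038]
ee_rot: [3.138, -0.01, -0.047]
wrist_force: [3.1, 0.5, 4.6]
width: 0.0006
grip_force: 2.2
```

play_rows([
  [-1,-0.09,0,0.03,0],
  [-1,-0.09,0,0.05,0],
  [-1,-0.08,0,0.05,0],
  [-1,-0.08,0,0.05,0],
  [-1,0,0,0,0],
])

```text
time_s: 30.28
position: [0.4756, -0.208, 0.1733]
ee_rot: [3.139, -0.004, -0.047]
wrist_force: [-0.1, -0.1, 4.5]
width: 0.0006
grip_force: 1.8
```

play_rows([
  [-1,-0.07,0,0.05,0],
  [-1,-0.07,0,0.05,0],
  [-1,-0.07,0,0.06,0],
  [-1,-0.07,0,0.06,0],
  [-1,0,0,0,0],
])

```text
time_s: 30.9
position: [0.4327, -0.2054, 0.1365]
ee_rot: [-3.141, 0.001, -0.047]
wrist_force: [0.3, 1.3, 0.6]
width: 0.0006
grip_force: 0.2
```

play_rows([
  [-1,-0.05,0,0.06,0],
  [-1,-0.05,0,0.06,0],
  [-1,-0.03,0,0.06,0],
  [-1,0,0,0.03,0],
  [-1,0,0,0,0],
])

```text
time_s: 31.52
position: [0.4139, -0.2047, 0.1053]
ee_rot: [-3.141, 0.001, -0.047]
wrist_force: [-0.5, 0.1, -0.0]
width: 0.0007
grip_force: 0.0
```

No contact force, so the lid has probably snapped. I'll press gently to its top (0.094), then rise and check.

play_rows([
  [-1,0,0,0.05,0],
  [-1,0,0,0.04,0],
  [-1,0,0,0,0],
  [-1,0,0,0,0],
  [-1,0,0,0,0],
])

```text
time_s: 32.15
position: [0.4143, -0.2049, 0.0942]
ee_rot: [3.141, -0.001, -0.047]
wrist_force: [-4.5, 2.4, 10.9]
width: 0.0006
grip_force: 5.2
```

play_rows([
  [-1,0,0,-0.3,0],
  [-1,0,0,-0.4,0],
  [-1,0,0,-0.4,0],
  [-1,0,0,-0.2,0],
  [-1,0,0,0,0],
])

```text
time_s: 32.78
position: [0.4148, -0.2052, 0.2899]
ee_rot: [3.139, -0.005, -0.047]
wrist_force: [-0.0, 0.5, -0.9]
width: 0.0004
grip_force: 0.0
```

Run:
```python
from m1 import *
print(sensors.sense()["position"])
p,d,c=grab("wrist"); C=cloud(d,c)
m=(C[...,2]>.05)&(C[...,2]<.15)&(C[...,1]<-.1)&(C[...,1]>-.32)&(C[...,0]>.37)&(C[...,0]<.56)
P=C[m]; A=np.c_[P[:,:2],np.ones(len(P))]; k=np.linalg.lstsq(A,P[:,2],rcond=None)[0]; print("lid plane slope",k.round(4),P.mean(0).round(3),len(P))
q,e,t=grab("top"); T=cloud(e,t); H,S,V=cv2.split(cv2.cvtColor(q,cv2.COLOR_RGB2HSV))
blobs(q,T,"red",((H<5)|(H>174))&(S>150)&(V>90)&(T[...,2]>.1),10)
s,f,u=grab("scene"); save("final_s",s)
U=cloud(f,u); H,S,V=cv2.split(cv2.cvtColor(s,cv2.COLOR_RGB2HSV)); blobs(s,U,"red",((H<5)|(H>174))&(S>150)&(V>90)&(U[...,2]>.1),10)
```

```text
[ 0.41483195 -0.20524494  0.28989388]
lid plane slope [ 0.0005 -0.0009  0.0945] [ 0.461 -0.209  0.095] 30234
red [156 159   8   8  43] [159.2 162.4] [0.6479 0.0693 0.153 ] [0.1496 0.153  0.1564]
red [323 219   7   6  36] [326.1 221.4] [0.6559 0.0724 0.1514] [0.1489 0.1514 0.153 ]
```

View pics/final_s.png

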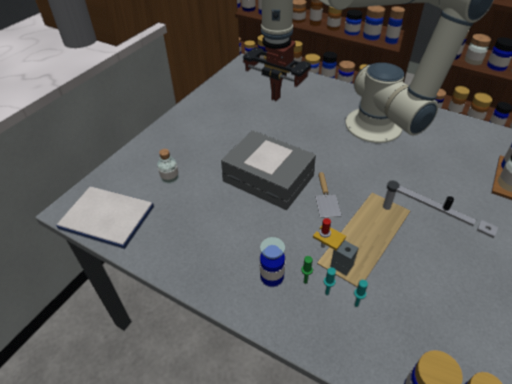

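The lid is flat at 0.0945 (shut) at (268,168). The pin is upright in the yellow notch at (326,228), the bar is swung clear to (487,228), the rack is empty, the bystanders are where they started, and the arm is clear.

```bash
python3 -c "
from bench import close_job
print(close_job())"
```

```text
the job is handed in; nothing more can be done
None
```

I handed the job in with the pin upright in the yellow notch, the bar swung about 90° clear, both jars present (brass cap and copper cap) standing in the case, and the lid snapped shut flat; hand-in returned no verdict.

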